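# Refit the label unwinder's spindle

## Task

The spindle of the label unwinder is back from wash-up and leans over the near rim of the empty white tray. Stand it upright in the unwinder's cup, turn it until its foot bar finds the slot at the bottom, then push it down against the spring and turn it a quarter turn clockwise (seen from above) so that it stays locked down when you let go. Leave the label roll, the date stamp and the tally counter where they are.

Things in the scene. Friction and masses are not known exactly. Their poses are not given: they have to be found in the camera images.
- spindle_grip (a point): Point on the axis of the loose spindle (195 mm long, about 0.2 kg), 25 mm below its top, in its blue grip, 28 x 28 mm square and 75 mm long. Axes: z along the spindle to its top, y along its foot bar, x and y square to the grip's flat sides. At first it leans about 33 degrees above level, top towards the robot, grip over the tray's near rim, the top 60 mm clear of it, foot bar level.
- spindle_foot (a point): Centre of the spindle's foot end, 170 mm below spindle_grip, same axes. The foot is a steel cross bar 27 mm long (y), 8 mm wide (x) and 8 mm high (lower edges chamfered 2 mm) on a neck of 8 mm diameter and 10 mm length, like a T upside down; above the neck an aluminium rod of 28 mm diameter, from 18 to 120 mm above the foot end, where the blue grip begins.
- cup_mouth (a point): Centre of the mouth of the upright steel cup in the middle of the unwinder, 103 mm above the table; z up, x to the unwinder's back, y to its left. Bore 30 mm, wall 3 mm, flared to 36 mm at the mouth (top 7 mm). The unwinder is a fixed white box 170 (x) x 160 (y) x 34 mm with an aluminium turntable of 144 mm diameter; the cup turns with it, held by a brake that slips at 0.5 N m.
- slot_plate (a point): Point on the cup's axis at the top of the slot plate at its bottom, 66 mm below the mouth, axes as cup_mouth. The plate is 6 mm thick, its slot 12 mm wide, right across the bore, within 35 degrees of the y axis either way, exact direction unknown: turn the spindle, pressed lightly on the plate, till it drops. 9 mm below the plate's top it meets a spring plate (3 N) that can go 9 mm further.
- unwinder: The label unwinder; origin under its centre. Lock: with the bar in the slot push until the foot is 15 to 17 mm below the plate's top (10 to 13 N), turn clockwise from above a quarter turn to a stop (the other way is blocked), let go: the spring lifts the bar into a recess. Locked, the foot stays 11.5 mm below the plate's top; merely in the slot 9 mm; turned but not in the recess 14 mm.
- wash_tray: White empty tray, fixed, 206 (x) x 255 (y) x 66 mm, open on top, floor 6 mm thick; origin at the centre of its underside, its near rim at its own -x side. The spindle's foot stands on its floor.
- label_roll: White label roll standing on the table, 92 mm diameter, 52 mm high; origin at the centre of its underside. Bystander.
- date_stamp: Black hand date stamp standing upright, 35 x 46 x 100 mm; origin at the centre of its underside. Bystander.
- tally_counter: Small light grey tally counter lying on its back, 68 x 55 x 24 mm; origin at the centre of its underside. Bystander.
Mind the look-alikes: they are no part of the job. There is more than one size of the part that bears spindle_grip; the job needs the larger.

How it is judged:
On the way:
1. the spindle stands upright in the cup, its foot at the slot plate or lower (z of spindle_foot in the frame of slot_plate below 0.007 m and horizontal distance between spindle_foot and slot_plate below 0.006 m and angle between spindle_grip's own z axis and vertical below 0.12 rad), for 0.2 s.
At the end, for the whole second after the job is handed in: The spindle stands upright (within 0.08 rad) in the cup, let go, its foot bar locked in the recess under the slot plate: the foot end within 5 mm of the cup's axis and 10.2 to 13.2 mm below the top of the slot plate, the grip within 12 mm of the cup's axis (z of spindle_foot in the frame of slot_plate between -0.0132 and -0.0102 m and horizontal distance between spindle_foot and slot_plate below 0.005 m and angle between spindle_grip's own z axis and vertical below 0.08 rad and horizontal distance between spindle_grip and cup_mouth below 0.012 m); the robot touches nothing.
It fails at once if the label roll is moved by more than 30 mm (distance of label_roll from where it was at the start of the episode above 0.03 m).
It fails at once if the date stamp is moved by more than 30 mm or knocked over (distance of date_stamp from where it was at the start of the episode above 0.03 m or angle between date_stamp's own z axis and vertical above 0.5 rad).
It fails at once if the tally counter is moved by more than 30 mm (distance of tally_counter from where it was at the start of the episode above 0.03 m).
It also fails if it takes over 72 s, if anything falls off the work surface, if the arm or the gripper's body presses on something with over 40 N, if the wrist force passes 120 N, or if a joint passes its speed limit or range.

## Robot

A 7-joint arm with a two-finger parallel gripper is mounted at the origin on a cart in front of the work surface, level with it; the furniture and walls round the work are solid. World frame = base frame: x ahead of the robot, y to its left, z up, the work surface at z = 0. Lengths are in m, angles in rad, forces in N, time in s.
With the tool pointing down it reaches from about 0.35 to 0.9 m from the base axis. Payload 8.1 kg.
Tool frame: the origin (TCP) lies on the centre line of the jaws, within the pads' length; the fingertips stand 19 mm ahead of it and the grasp point (between the pads) is the TCP (arm.tip_reach is the distance from the TCP to the fingertips, in m); z points along the fingers, y is the line along which they close (so a half turn about z gives the same grasp; the last joint's range is limited). The gripper opens to 92 mm and grips with 3 to 60 N. Pads are 19 mm wide; open, the fingers measure 130 mm over their backs; the gripper's body (75 mm by 190 mm) begins 47 mm behind the grasp point.
Start: joints at [-1.335, 0.434, 0.025, 1.573, -0.012, 1.134, -0.075], TCP at [0.208, 0.589, 0.211] pointing down, gripper open.
Joint ranges: [-2.62, 2.62], [-0.44, 2.09], [-1.27, 1.32], [0.08, 2.57], [-1.32, 4.46], [0.12, 2], [-2.74, 2.74]. Speed limits (rad/s): [2.22, 2.22, 3.01, 3.01, 3.14, 3.14, 3.14].

## Interface

Orientations are given as a rotation vector (axis times angle).
In Python, from cell import arm gives the robot as it stands.
- The arm moves only by the tool arm_command, never from a script. Its argument "targets" is a list that holds one entry, the list of rows, each a list of 6 numbers: the shift along the tool's x, y, z in m, then the turn, a rotation vector about the tool's x, y, z in rad. A call has 1 to 10 rows; each row shifts and turns the commanded pose from where the row before left it, along the tool's axes as they then stand; what a row does not reach is not made up. A row lasts 1/8 s, in which the tool goes at most 62.5 mm and 10.7 degrees, less where a joint would pass 70% of its speed; a pose out of reach is approached as far as the arm can. A call with a gripper value outside its range is refused whole. "jaw" is the finger opening in m, from 0 to 0.0918, set as the call begins (left out, the last holds). The fingers move at their own pace and stop on an object; "newtons" is the grip in N (left out, the last holds). Time passes only in rows, so rows that do not move let the fingers close. It gives the time, the measured TCP pose, the force, the opening and the grip force at its end, in the units of the state.
- arm.observe(): the state, without advancing time (a new reading comes with each control period).
- arm.get_image(name): name is "scene" or "top" or "wrist"; returns a dict with "pixels" (400x640x3 uint8, red, green, blue), "z_map" (400x640 float32, m along the optical axis (not along the pixel's ray), 0 where there is no reading), "fx", "fy", "cx", "cy" (pixels), "xyz" and "rotation" of the camera in the world; the wrist camera has in their place "T_tool_cam" (4x4, takes a point from camera to tool coordinates, whose origin is the TCP and whose axes are the flange's). Camera axes: x right, y down, z forward; pixel columns grow to the right and rows downward; lengths in m; the calibration is good to about 2 mm. A picture is of the moment at which its call begins: read the wrist's pose just before it.
- arm.sign_off(): hands the job in; it is judged then, once.
The state is a dict: "clock": time; "joints": joint angles; "dq": joint speeds; "joint_efforts": joint torques, N m; "position": TCP position; "ee_rot": TCP orientation; "force": force on the tool from outside, world axes, zero at the start; "ft_torque": the same for the moment, N m; "width": opening from 0.0 (shut) to 1.0 (fully open); "gripper_force": force on a finger pad.
Only numpy, scipy, OpenCV 4.12 (cv2) and the standard library are available. Lean on these libraries where they do the work, as an engineer would, in place of code of your own. Each camera call takes 0.05 s, during which the arm holds its last target. There are 200 camera calls.

## Working session

There is one attempt and no reset: what is moved stays moved. The work goes in short steps, Python scripts to look and compute and a tool call to move; the robot and the scene stay as the last step left them, time stands still between calls to the robot, and variables do not carry over. Pictures are saved under pics/ and viewed, at most 10 in all, crops included, and the job is handed in when it is done.

Besides the shell and the picture viewer there is one more tool, called after "Emit:" by a JSON object that holds its "api" and its "payload", one argument or row to a line. arm_command: Moves the arm, as the interface text tells. Its arguments: {"type":"object","properties":{"targets":{"type":"array","items":{"type":"array","items":{"type":"array","items":{"type":"number"}}}},"jaw":{"type":"number"},"newtons":{"type":"number"}},"required":["targets"]}

```bash
mkdir -p pics; ls; cat > h.py <<'E'
import numpy as np, cv2
from cell import arm
from scipy.spatial.transform import Rotation as R
def cloud(im, T=None):
    z=im["z_map"]; v,u=np.mgrid[:400,:640]
    P=np.stack([(u-im["cx"])/im["fx"]*z,(v-im["cy"])/im["fy"]*z,z],-1)
    if T is None:
        r=np.array(im["rotation"]); r=r if r.shape==(3,3) else R.from_rotvec(r).as_matrix()
        return P@r.T+np.array(im["xyz"])
    return (P@T[:3,:3].T+T[:3,3])
def snap(n,f):
    st=arm.observe(); im=arm.get_image(n); cv2.imwrite("pics/"+f,im["pixels"][...,::-1])
    if n=="wrist":
        T=np.eye(4); T[:3,:3]=R.from_rotvec(st["ee_rot"]).as_matrix(); T[:3,3]=st["position"]
        return im,cloud(im,T@np.array(im["T_tool_cam"]))
    return im,cloud(im)
E
python3 - <<'E'
from h import *
print(arm.observe())
for n in("top","scene"):
    im,c=snap(n,n+"0.png"); np.savez(n+"0.npz",c=c,p=im["pixels"]); print(n,im["xyz"],im["rotation"],im["fx"],im["cx"],im["cy"])
E
```

```text
pics
{'clock': 0.0, 'joints': array([-1.33460243,  0.43526339,  0.02496526,  1.57409297, -0.01160267,
        1.13402124, -0.07512374]), 'dq': array([-2.46457542e-04,  1.88155129e-04, -1.23459206e-03,  5.48862595e-04,
       -9.27466262e-05, -6.90565756e-05, -5.95337987e-04]), 'joint_efforts': array([ 7.90008398e-04, -6.67839789e+01,  9.85062830e-01, -3.14463508e+01,
       -6.05870923e-02,  4.28708049e-02,  1.49078505e-04]), 'position': array([0.20758875, 0.58893859, 0.21032141]), 'ee_rot': array([-5.29747595e-01, -3.09646935e+00,  2.56728164e-03]), 'force': array([ 0.33808179, -0.78028389,  0.1213156 ]), 'ft_torque': array([ 0.03107097,  0.09096713, -0.04478376]), 'gripper_force': 0.0, 'width': 1.001197306078905}
top [ 0.39276308 -0.087754    1.18922584] [-2.14587002  2.13888023 -0.10662401] 397.1415856541851 324.96696007791 211.25371683051029
scene [-0.45293513 -0.58293478  0.92173463] [-1.93130572  1.19307451 -0.61600318] 449.94441624346535 313.9169795018179 191.59005639407155
```

View pics/top0.png

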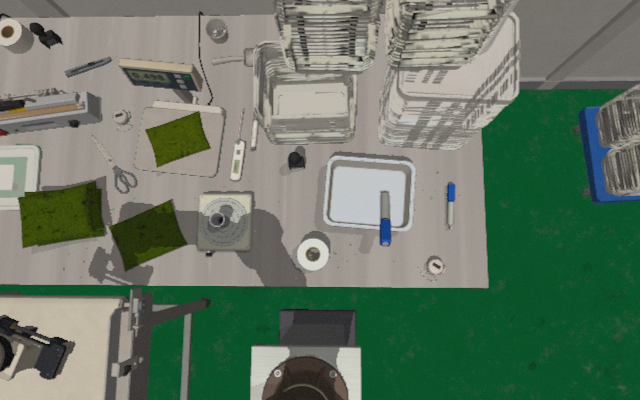

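View pics/scene0.png

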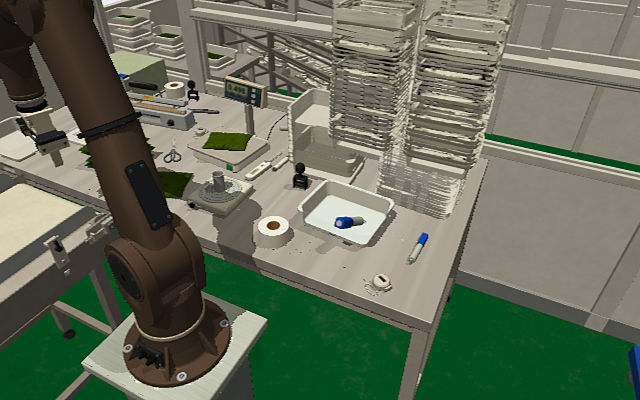

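The top view shows the spindle, with its blue grip, at about (385,190–245) over the tray. A smaller look-alike lies at (451,205). The unwinder cup is at about (218,220), the roll at (313,254), the stamp at (297,160), and the counter probably at (435,265).

```bash
python3 - <<'E'
from h import *
d=np.load("top0.npz"); c=d["c"]; p=d["p"].astype(int)
blue=(p[...,2]>110)&(p[...,2]-p[...,0]>60)
blue&=(c[...,0]<0.6)
n,l,s,ce=cv2.connectedComponentsWithStats(blue.astype(np.uint8))
for i in range(1,n):
    if s[i,4]>30:
        q=c[l==i]; print(s[i],q.min(0).round(3),q.max(0).round(3),q.mean(0).round(3))
        print(" top ridge"); 
        for r in range(s[i,1],s[i,1]+s[i,3],5):
            m=(l[r]==i); 
            if m.any(): print(r,np.flatnonzero(m)[[0,-1]],c[r][m].mean(0).round(3),c[r][m][:,2].max().round(3))
# rod
for r in range(185,222,5): print(r,[tuple(c[r,u].round(3)) for u in (378,381,384,387,390)])
# cup
z=c[...,2]; box=np.zeros_like(blue); box[180:260,185:265]=1
m=box&(z>0.085)&(z<0.125); q=c[m]; print("cup",m.sum(),q.min(0),q.max(0),q.mean(0), np.median(q,0))
m=box&(z>0.02)&(z<0.06); q=c[m]; print("base",q.min(0),q.max(0),(q.min(0)+q.max(0))/2)
for y,x in((254,313),(160,297),(265,435),(220,340)): print(c[y,x])
e=cv2.resize(d["p"][140:270,180:470,::-1],None,fx=2.7,fy=2.7,interpolation=cv2.INTER_CUBIC); cv2.imwrite("pics/crop1.png",e)
# table, tray rims
for v in (210,):
  print([(u,c[v,u,1].round(3),c[v,u,2].round(3)) for u in range(318,420,4)])
print([(r,c[r,350,0].round(3),c[r,350,2].round(3)) for r in range(150,242,4)])
E
```

```text
[448 193   7   8  54] [ 0.576 -0.443 -0.003] [ 0.598 -0.418  0.023] [ 0.588 -0.428  0.017]
 top ridge
193 [448 454] [ 0.598 -0.428  0.018] 0.02
198 [448 454] [ 0.583 -0.428  0.016] 0.022
[380 220  11  26 217] [ 0.393 -0.235  0.083] [ 0.51  -0.088  1.189] [ 0.476 -0.221  0.113]
 top ridge
220 [382 389] [ 0.51  -0.225  0.088] 0.093
225 [381 389] [ 0.484 -0.206  0.218] 1.189
230 [381 389] [ 0.48  -0.221  0.107] 0.109
235 [381 390] [ 0.466 -0.221  0.115] 0.117
240 [381 390] [ 0.452 -0.22   0.124] 0.127
245 [388 388] [ 0.439 -0.228  0.111] 0.111
185 [(np.float64(0.624), np.float64(-0.214), np.float64(0.006)), (np.float64(0.624), np.float64(-0.223), np.float64(0.009)), (np.float64(0.624), np.float64(-0.232), np.float64(0.007)), (np.float64(0.624), np.float64(-0.24), np.float64(0.01)), (np.float64(0.624), np.float64(-0.25), np.float64(0.007))]
190 [(np.float64(0.61), np.float64(-0.214), np.float64(0.004)), (np.float64(0.609), np.float64(-0.223), np.float64(0.007)), (np.float64(0.608), np.float64(-0.231), np.float64(0.011)), (np.float64(0.609), np.float64(-0.24), np.float64(0.008)), (np.floa
[... 3807 characters left out ...]
46), np.float64(0.006)), (182, np.float64(0.633), np.float64(0.011)), (186, np.float64(0.621), np.float64(0.009)), (190, np.float64(0.609), np.float64(0.007)), (194, np.float64(0.596), np.float64(0.009)), (198, np.float64(0.585), np.float64(0.007)), (202, np.float64(0.573), np.float64(0.006)), (206, np.float64(0.56), np.float64(0.009)), (210, np.float64(0.548), np.float64(0.004)), (214, np.float64(0.536), np.float64(0.006)), (218, np.float64(0.524), np.float64(0.006)), (222, np.float64(0.512), np.float64(0.007)), (226, np.float64(0.495), np.float64(0.065)), (230, np.float64(0.488), np.float64(0.003)), (234, np.float64(0.477), np.float64(-0.002)), (238, np.float64(0.465), np.float64(-0.002))]
```

View pics/crop1.png

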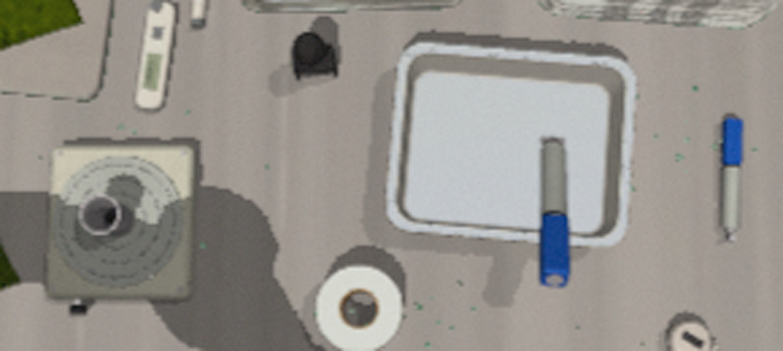

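The crop shows the spindle axis at crop column ~553, running from row 138 to 285. The cup mouth is at crop (100,215), the roll at (358,308) and the counter at (690,335). I'll first go above the cup and look from close by.

```bash
cat >> h.py <<'E'
from scipy.linalg import logm,expm
def pose():
    st=arm.observe(); T=np.eye(4); T[:3,:3]=R.from_rotvec(st["ee_rot"]).as_matrix(); T[:3,3]=st["position"]; return T,st
def plan(p,z,y,T0=None):
    """rows (number, equal row) of a screw from the present pose to tool at p with axis z, closing axis y"""
    T=pose()[0] if T0 is None else T0
    z=np.array(z,float); z/=np.linalg.norm(z); y=np.array(y,float); y-=z*(y@z); y/=np.linalg.norm(y)
    G=np.eye(4); G[:3,:3]=np.stack([np.cross(y,z),y,z],1); G[:3,3]=p
    D=np.linalg.inv(T)@G; rv=R.from_matrix(D[:3,:3]).as_rotvec()
    n=int(np.ceil(max(np.linalg.norm(D[:3,3])/.055,np.linalg.norm(rv)/.17,1)))
    d=expm(np.real(logm(D))/n)
    print("total shift",D[:3,3].round(4),"turn",rv.round(4)); print(n,"rows of",d[:3,3].round(4),R.from_matrix(d[:3,:3]).as_rotvec().round(4))
    return G
E
python3 - <<'E'
from h import *
plan([.48,.245,.32],[0,0,-1],[0,1,0])
E
```

```text
total shift [-0.3713 -0.2341 -0.1092] turn [-1.400e-03 -1.000e-04 -3.388e-01]
9 rows of [-0.0371 -0.032  -0.0121] [-0.0002 -0.     -0.0376]
```

Emit:
{"api": "arm_command", "payload": {
  "targets": [
    [[-0.0371, -0.032, -0.0121, 0, 0, -0.0376], [-0.0371, -0.032, -0.0121, 0, 0, -0.0376], [-0.0371, -0.032, -0.0121, 0, 0, -0.0376], [-0.0371, -0.032, -0.0121, 0, 0, -0.0376], [-0.0371, -0.032, -0.0121, 0, 0, -0.0376], [-0.0371, -0.032, -0.0121, 0, 0, -0.0376], [-0.0371, -0.032, -0.0121, 0, 0, -0.0376], [-0.0371, -0.032, -0.0121, 0, 0, -0.0376], [-0.0371, -0.032, -0.0121, 0, 0, -0.0376], [0, 0, 0, 0, 0, 0]]
  ],
  "jaw": 0.0918
}}

```text
clock: 1.35
position: [0.4835, 0.2418, 0.3206]
ee_rot: [0.011, 3.14, -0.002]
force: [-0.3, -0.3, 0.2]
width: 0.998
gripper_force: 0.0
```

```bash
python3 - <<'E'
from h import *
T,st=pose(); print(T.round(3),st["joints"].round(2))
im,c=snap("wrist","w1.png"); np.savez("w1.npz",c=c,p=im["pixels"])
print(np.array(im["T_tool_cam"]).round(3),im["fx"])
z=c[...,2]
m=(z>.092)&(z<.115)&(abs(c[...,1]-.245)<.05)&(abs(c[...,0]-.51)<.05); q=c[m]
print(m.sum(),q.min(0).round(4),q.max(0).round(4),((q.min(0)+q.max(0))/2).round(4))
E
```

```text
[[-1.     0.007  0.002  0.483]
 [ 0.007  1.    -0.001  0.242]
 [-0.002 -0.001 -1.     0.321]
 [ 0.     0.     0.     1.   ]] [-0.71  0.22  0.19  1.62 -0.04  1.31  1.04]
[[ 0.001 -0.951 -0.308  0.084]
 [ 1.     0.001  0.     0.   ]
 [-0.    -0.308  0.951 -0.173]
 [ 0.     0.     0.     1.   ]] 328.04955044054776
439 [0.4891 0.2231 0.0922] [0.5309 0.2641 0.1043] [0.51   0.2436 0.0983]
```

View pics/w1.png

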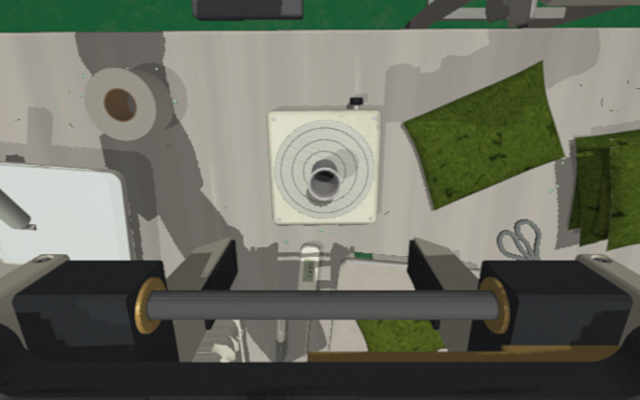

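The wrist view shows the cup mouth at (324,181), with the cup centre at about (0.510, 0.244). Next is the pre-grasp pose at the spindle, with the tool along the spindle axis.

```bash
python3 - <<'E'
from h import *
G=plan([.40,-.20,.32],[.0,0,-1],[-.06,1,0])
G=plan([.378,-.216,.20],[.838,-.05,-.545],[0.06,1,0],G)
E
```

```text
total shift [ 7.960e-02 -4.444e-01  1.000e-04] turn [-0.0003  0.0002 -0.0643]
9 rows of [ 0.0103 -0.0491  0.    ] [-0.      0.     -0.0071]
total shift [ 0.0229 -0.0147  0.12  ] turn [ 0.0594 -0.9938  0.1097]
6 rows of [ 0.0119 -0.0022  0.0175] [ 0.0099 -0.1656  0.0183]
```

Emit:
{"api": "arm_command", "payload": {
  "targets": [
    [[0.0103, -0.0491, 0, 0, 0, -0.007], [0.0103, -0.0491, 0, 0, 0, -0.007], [0.0103, -0.0491, 0, 0, 0, -0.007], [0.0103, -0.0491, 0, 0, 0, -0.007], [0.0103, -0.0491, 0, 0, 0, -0.007], [0.0103, -0.0491, 0, 0, 0, -0.007], [0.0103, -0.0491, 0, 0, 0, -0.007], [0.0103, -0.0491, 0, 0, 0, -0.007], [0.0103, -0.0491, 0, 0, 0, -0.007]]
  ]
}}

```text
clock: 2.52
position: [0.3996, -0.1985, 0.3197]
ee_rot: [0.102, -3.14, -0.001]
force: [1.8, 0.6, 0.2]
width: 1.001
gripper_force: 0.0
```

Emit:
{"api": "arm_command", "payload": {
  "targets": [
    [[0.012, -0.002, 0.0175, 0.01, -0.166, 0.018], [0.012, -0.002, 0.0175, 0.01, -0.166, 0.018], [0.012, -0.002, 0.0175, 0.01, -0.166, 0.018], [0.012, -0.002, 0.0175, 0.01, -0.166, 0.018], [0.012, -0.002, 0.0175, 0.01, -0.166, 0.018], [0.012, -0.002, 0.0175, 0.01, -0.166, 0.018], [0, 0, 0, 0, 0, 0], [0, 0, 0, 0, 0, 0]]
  ]
}}

```text
clock: 3.52
position: [0.4083, -0.2066, 0.2526]
ee_rot: [0.037, 2.3, -0.011]
force: [-0.5, 0.1, -0.3]
width: 0.998
gripper_force: 0.0
```

```bash
python3 - <<'E'
from h import *
T,st=pose(); print(T.round(3),st["joints"].round(2))
im,c=snap("wrist","w2.png"); p=im["pixels"].astype(int); tc=cloud(im,np.array(im["T_tool_cam"]))
m=(p[...,2]>90)&(p[...,2]-p[...,0]>50)
n,l,s,ce=cv2.connectedComponentsWithStats(m.astype(np.uint8))
for i in range(1,n):
    if s[i,4]>60:
        q=c[l==i]; print(s[i],np.percentile(q,2,0).round(3),np.percentile(q,98,0).round(3)); q=tc[l==i]; print("  tool",np.percentile(q,2,0).round(3),np.percentile(q,98,0).round(3))
E
```

```text
[[-0.666  0.03   0.745  0.408]
 [ 0.023  1.    -0.02  -0.207]
 [-0.745  0.004 -0.667  0.253]
 [ 0.     0.     0.     1.   ]] [-0.38 -0.43  0.89  2.56 -0.58  0.14  2.68]
[  0  26  47  46 587] [ 0.952 -1.318 -0.642] [ 1.126 -1.254 -0.634]
  tool [ 0.16  -1.093  1.019] [ 0.275 -1.03   1.15 ]
[293 109  29  12 249] [ 0.449 -0.232  0.095] [ 0.499 -0.208  0.125]
  tool [ 0.057 -0.024  0.116] [ 0.069 -0.     0.173]
[156 110  26  24 306] [ 0.577 -0.436  0.016] [ 0.625 -0.419  0.02 ]
  tool [ 0.025 -0.225  0.286] [ 0.058 -0.208  0.322]
```

View pics/w2.png

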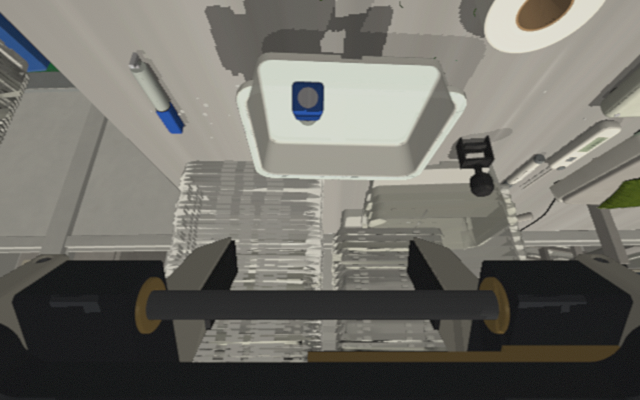

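The wrist view shows the grip end-on at (308,98) with the rod behind it, but joints 2, 4 and 6 are at their limits here. I'll grasp at a lesser tilt of about 40° and regrasp from above once the spindle stands in the cup.

```bash
python3 - <<'E'
from h import *
a=np.array([.643,-.04,-.766]); g=np.array([.462,-.221,.102])
G=plan(g-.06*a,a,[0.06,1,0])
E
```

```text
total shift [ 0.0678 -0.0115  0.0813] turn [0.0242 0.142  0.018 ]
2 rows of [ 0.0324 -0.0057  0.0419] [0.0121 0.071  0.009 ]
```

Emit:
{"api": "arm_command", "payload": {
  "targets": [
    [[0.0162, -0.003, 0.021, 0.006, 0.0355, 0.0045], [0.0162, -0.003, 0.021, 0.006, 0.0355, 0.0045], [0.0162, -0.003, 0.021, 0.006, 0.0355, 0.0045], [0.0162, -0.003, 0.021, 0.006, 0.0355, 0.0045], [0, 0, 0, 0, 0, 0], [0, 0, 0, 0, 0, 0]]
  ]
}}

```text
clock: 4.32
position: [0.3995, -0.2182, 0.1738]
ee_rot: [0.068, 2.467, -0.002]
force: [-0.4, -0.2, -0.5]
width: 1.001
gripper_force: 0.0
```

```bash
python3 - <<'E'
from h import *
T,st=pose(); print(T.round(3),st["joints"].round(2))
im,c=snap("wrist","w3.png"); p=im["pixels"].astype(int); tc=cloud(im,np.array(im["T_tool_cam"]))
m=(p[...,2]>90)&(p[...,2]-p[...,0]>50)
n,l,s,ce=cv2.connectedComponentsWithStats(m.astype(np.uint8))
for i in range(1,n):
    if s[i,4]>60:
        q=c[l==i]; print(s[i],np.percentile(q,2,0).round(3),np.percentile(q,98,0).round(3)); q=tc[l==i]; print("  tool",np.percentile(q,2,0).round(3),np.percentile(q,98,0).round(3))
a=np.array([.643,-.04,-.766]); g=np.array([.462,-.221,.102])
G=plan(g,a,[0.06,1,0])
E
```

```text
[[-0.78   0.05   0.623  0.4  ]
 [ 0.049  0.999 -0.019 -0.218]
 [-0.624  0.016 -0.782  0.174]
 [ 0.     0.     0.     1.   ]] [-0.71 -0.32  1.29  2.57 -0.59  0.12  2.74]
[306 192  33  25 432] [ 0.441 -0.232  0.11 ] [ 0.454 -0.207  0.125]
  tool [-0.011 -0.012  0.07 ] [0.007 0.012 0.077]
[162 197  25  22 280] [ 0.576 -0.436  0.016] [ 0.624 -0.419  0.02 ]
  tool [-0.089 -0.21   0.236] [-0.051 -0.194  0.265]
total shift [-0.0041 -0.0007  0.0952] turn [ 0.0198 -0.0257 -0.0027]
2 rows of [-0.0017 -0.0001  0.0476] [ 0.0099 -0.0129 -0.0013]
```

```bash
python3 - <<'E'
from h import *
a=np.array([.545,-.03,-.838]); g=np.array([.462,-.2205,.102])
G=plan(g,a,[0.06,1,0])
E
```

```text
total shift [-0.0041 -0.0002  0.0952] turn [ 0.0159  0.0963 -0.0014]
2 rows of [-0.0032  0.0001  0.0476] [ 0.0079  0.0481 -0.0007]
```

Emit:
{"api": "arm_command", "payload": {
  "targets": [
    [[-0.0016, 0, 0.0238, 0.004, 0.024, 0], [-0.0016, 0, 0.0238, 0.004, 0.024, 0], [-0.0016, 0, 0.0238, 0.004, 0.024, 0], [-0.0016, 0, 0.0238, 0.004, 0.024, 0], [0, 0, 0, 0, 0, 0], [0, 0, 0, 0, 0, 0]]
  ]
}}

```text
clock: 5.12
position: [0.4273, -0.1901, 0.1565]
ee_rot: [0.092, 2.562, -0.061]
force: [-0.2, -0.6, -0.1]
width: 1.003
gripper_force: 0.0
```

```bash
python3 - <<'E'
from h import *
T,st=pose(); print(T.round(3),st["joints"].round(2))
a=np.array([.545,-.03,-.838]); g=np.array([.462,-.2205,.102])
G=plan(g,a,[0.06,1,0])
E
```

```text
[[-0.835  0.079  0.544  0.427]
 [ 0.053  0.997 -0.063 -0.19 ]
 [-0.547 -0.024 -0.837  0.156]
 [ 0.     0.     0.     1.   ]] [-0.85 -0.13  1.32  2.55 -0.77  0.12  2.74]
total shift [-0.0008 -0.0262  0.0664] turn [-0.0332  0.0015 -0.0031]
2 rows of [-0.0004 -0.0134  0.0331] [-0.0166  0.0008 -0.0016]
```

Joints 3, 6 and 7 are at their limits. I'll back off to a modest tilt, which is enough because I regrasp later.

```bash
python3 - <<'E'
from h import *
a=np.array([.31,-.02,-.95]); 
G=plan([.43,-.2185,.21],a,[0.06,1,0])
E
```

```text
total shift [-0.0331 -0.0293 -0.0415] turn [-0.0285  0.2628 -0.0073]
2 rows of [-0.0151 -0.0145 -0.0219] [-0.0143  0.1314 -0.0036]
```

Emit:
{"api": "arm_command", "payload": {
  "targets": [
    [[-0.0151, -0.0145, -0.0219, -0.014, 0.131, -0.004], [-0.0151, -0.0145, -0.0219, -0.014, 0.131, -0.004], [0, 0, 0, 0, 0, 0], [0, 0, 0, 0, 0, 0]]
  ]
}}

```text
clock: 5.62
position: [0.442, -0.194, 0.1904]
ee_rot: [0.062, 2.644, -0.005]
force: [-0.7, 0.4, 0.3]
width: 0.999
gripper_force: 0.0
```

```bash
python3 - <<'E'
from h import *
T,st=pose(); print(T.round(3),st["joints"].round(2))
a=np.array([.40,-.02,-.917]); g=np.array([.462,-.2205,.102])
G=plan(g,a,[0.06,1,0])
G=plan(g-.06*a,a,[0.06,1,0])
E
```

```text
[[-0.878  0.045  0.476  0.442]
 [ 0.043  0.999 -0.015 -0.194]
 [-0.476  0.007 -0.879  0.19 ]
 [ 0.     0.     0.     1.   ]] [-0.47 -0.06  0.94  2.38 -0.44  0.38  2.38]
total shift [ 0.0234 -0.0263  0.0876] turn [0.0092 0.0846 0.0103]
2 rows of [ 0.0107 -0.0131  0.0441] [0.0046 0.0423 0.0052]
total shift [ 0.0183 -0.0257  0.0278] turn [0.0092 0.0846 0.0103]
1 rows of [ 0.0183 -0.0257  0.0278] [0.0092 0.0846 0.0103]
```

Emit:
{"api": "arm_command", "payload": {
  "targets": [
    [[0.0092, -0.013, 0.014, 0.005, 0.042, 0.005], [0.0092, -0.013, 0.014, 0.005, 0.042, 0.005], [0, 0, 0, 0, 0, 0], [0, 0, 0, 0, 0, 0]]
  ]
}}

```text
clock: 6.12
position: [0.4376, -0.2182, 0.1572]
ee_rot: [0.073, 2.729, -0.014]
force: [-0.4, 0.1, 0.2]
width: 0.999
gripper_force: 0.0
```

```bash
python3 - <<'E'
from h import *
T,st=pose(); print(T.round(3),st["joints"].round(2))
a=np.array([.40,-.02,-.917]); g=np.array([.462,-.2205,.102])
G=plan(g,a,[0.06,1,0])
im,c=snap("wrist","w4.png"); p=im["pixels"].astype(int); tc=cloud(im,np.array(im["T_tool_cam"]))
m=(p[...,2]>90)&(p[...,2]-p[...,0]>50)&(abs(c[...,1]+.22)<.05)&(c[...,0]<.55)
q=c[m];print(np.percentile(q,2,0).round(3),np.percentile(q,98,0).round(3)); q=tc[m]; print("  tool",np.percentile(q,2,0).round(3),np.percentile(q,98,0).round(3))
E
```

```text
[[-0.915  0.053  0.4    0.438]
 [ 0.049  0.999 -0.02  -0.218]
 [-0.4    0.001 -0.916  0.157]
 [ 0.     0.     0.     1.   ]] [-0.45  0.13  1.07  2.35 -0.75  0.49  2.74]
total shift [-0.0004 -0.0011  0.0604] turn [-0.0003 -0.0002  0.006 ]
2 rows of [-0.0002 -0.0005  0.0302] [-0.0002 -0.0001  0.003 ]
[ 0.375 -0.233  0.09 ] [ 0.506 -0.21   0.213]
  tool [-0.037 -0.012 -0.075] [0.033 0.01  0.089]
```

Emit:
{"api": "arm_command", "payload": {
  "targets": [
    [[0, -0.0003, 0.015, 0, 0, 0.01], [0, -0.0003, 0.015, 0, 0, 0.01], [0, -0.0003, 0.015, 0, 0, 0], [0, -0.0003, 0.0145, 0, 0, 0], [0, 0, 0, 0, 0, 0], [0, 0, 0, 0, 0, 0]]
  ]
}}

```text
clock: 6.92
position: [0.4604, -0.2222, 0.107]
ee_rot: [0.1, 2.727, -0.012]
force: [0.7, 0.2, -0.4]
width: 0.999
gripper_force: 0.0
```

```bash
python3 - <<'E'
from h import *
T,st=pose(); print(T.round(3),st["joints"].round(2),st["force"].round(1))
a=np.array([.40,-.02,-.917]); g=np.array([.462,-.2205,.102])
G=plan(g,a,[0.06,1,0])
E
```

```text
[[-0.914  0.072  0.4    0.46 ]
 [ 0.068  0.997 -0.023 -0.222]
 [-0.401  0.006 -0.916  0.107]
 [ 0.     0.     0.     1.   ]] [ 0.27  0.23  0.23  2.33 -0.82  0.3   2.74] [ 0.7  0.2 -0.4]
total shift [0.0007 0.0017 0.0052] turn [-0.0028  0.0007 -0.0134]
1 rows of [0.0007 0.0017 0.0052] [-0.0028  0.0007 -0.0134]
```

Emit:
{"api": "arm_command", "payload": {
  "targets": [
    [[0.0005, 0.0012, 0.004, 0, 0, 0], [0, 0, 0, 0, 0, 0], [0, 0, 0, 0, 0, 0]]
  ]
}}

```text
clock: 7.3
position: [0.4621, -0.2205, 0.1028]
ee_rot: [0.1, 2.728, -0.011]
force: [0.4, 0.2, 0.4]
width: 1.0
gripper_force: 0.0
```

Emit:
{"api": "arm_command", "payload": {
  "targets": [
    [[0, 0, 0, 0, 0, 0], [0, 0, 0, 0, 0, 0], [0, 0, 0, 0, 0, 0], [0, 0, 0, 0, 0, 0], [0, 0, 0, 0, 0, 0], [0, 0, 0, 0, 0, 0]]
  ],
  "jaw": 0.01,
  "newtons": 55
}}

```text
clock: 8.05
position: [0.4618, -0.2207, 0.1022]
ee_rot: [0.101, 2.728, -0.01]
force: [-0.1, -0.6, -0.5]
width: 0.397
gripper_force: 0.0
```

Emit:
{"api": "arm_command", "payload": {
  "targets": [
    [[0, 0, 0, 0, 0, 0], [0, 0, 0, 0, 0, 0], [0, 0, 0, 0, 0, 0], [0, 0, 0, 0, 0, 0]]
  ]
}}

```text
clock: 8.55
position: [0.4619, -0.2207, 0.1022]
ee_rot: [0.101, 2.728, -0.01]
force: [-0.7, 0.2, -0.4]
width: 0.292
gripper_force: 55.0
```

```bash
python3 - <<'E'
from h import *
T,st=pose(); print(T.round(3),st["joints"].round(2),st["width"]*.0918, st["force"])
# lift: retreat up, spindle tilting upright while rising
G=plan([.43,-.19,.24],[.2,-.02,-.98],[0.06,1,0])
E
```

```text
[[-0.914  0.072  0.399  0.462]
 [ 0.069  0.997 -0.022 -0.221]
 [-0.4    0.008 -0.917  0.102]
 [ 0.     0.     0.     1.   ]] [ 0.3   0.24  0.19  2.33 -0.83  0.29  2.74] 0.02678979453961454 [-0.70726308  0.22874556 -0.37783998]
total shift [-0.0238  0.0293 -0.1397] turn [ 0.0116  0.2091 -0.0152]
3 rows of [-0.0047  0.0096 -0.0471] [ 0.0039  0.0697 -0.0051]
```

Emit:
{"api": "arm_command", "payload": {
  "targets": [
    [[-0.008, 0, -0.018, 0, 0, 0], [-0.01, 0, -0.023, 0, 0, 0], [-0.01, 0, -0.023, 0, 0, 0], [-0.01, 0, -0.023, 0, 0, 0], [-0.01, 0, -0.023, 0, 0, 0], [-0.01, 0, -0.023, 0, 0, 0], [-0.01, 0, -0.023, 0, 0, 0], [-0.01, 0, -0.023, 0, 0, 0], [-0.01, 0, -0.023, 0, 0, 0]]
  ]
}}

```text
clock: 9.68
position: [0.4609, -0.2221, 0.3228]
ee_rot: [0.101, 2.73, -0.009]
force: [-0.0, -0.2, -1.6]
width: 0.293
gripper_force: 55.0
```

```bash
python3 - <<'E'
from h import *
T,st=pose(); print(T.round(3),st["joints"].round(2),st["width"]*.0918, st["force"])
# spindle upright in the hand: tool z leans back (-x) by 57-23.5=33.5 deg
t=np.radians(33.5); a=[-np.sin(t),0,-np.cos(t)]
G=plan([.47,-.05,.36],a,[0,1,0])
G=plan([.505,.244,.34],a,[0,1,0],G)
E
```

```text
[[-0.915  0.072  0.398  0.461]
 [ 0.07   0.997 -0.021 -0.222]
 [-0.399  0.008 -0.917  0.323]
 [ 0.     0.     0.     1.   ]] [ 0.04 -0.09  0.4   2.01 -0.16  0.84  2.02] 0.02688384546502383 [-0.01361712 -0.15558228 -1.63031353]
total shift [-0.0112  0.1726 -0.0342] turn [ 0.0152  0.9944 -0.0745]
6 rows of [-0.0003  0.0287 -0.0065] [ 0.0025  0.1657 -0.0124]
total shift [-0.0402  0.294  -0.0026] turn [ 0. -0.  0.]
6 rows of [-0.0067  0.049  -0.0004] [ 0. -0.  0.]
```

Emit:
{"api": "arm_command", "payload": {
  "targets": [
    [[0, 0.0287, -0.0065, 0.0025, 0.1657, -0.0124], [0, 0.0287, -0.0065, 0.0025, 0.1657, -0.0124], [0, 0.0287, -0.0065, 0.0025, 0.1657, -0.0124], [0, 0.0287, -0.0065, 0.0025, 0.1657, -0.0124], [0, 0.0287, -0.0065, 0.0025, 0.1657, -0.0124], [0, 0.0287, -0.0065, 0.0025, 0.1657, -0.0124], [0, 0, 0, 0, 0, 0]]
  ]
}}

```text
clock: 10.55
position: [0.4706, -0.0469, 0.3555]
ee_rot: [0.007, -2.549, 0.001]
force: [-0.1, -0.4, -2.0]
width: 0.292
gripper_force: 55.0
```

Emit:
{"api": "arm_command", "payload": {
  "targets": [
    [[-0.0067, 0.04, 0, 0, 0, 0], [-0.0067, 0.04, 0, 0, 0, 0], [-0.0067, 0.04, 0, 0, 0, 0], [-0.0067, 0.04, 0, 0, 0, 0], [-0.0067, 0.04, 0, 0, 0, 0], [0, 0.04, 0, 0, 0, 0], [0, 0.03, 0, 0, 0, 0], [0, 0.02, 0, 0, 0, 0], [0, 0, 0, 0, 0, 0], [0, 0, 0, 0, 0, 0]]
  ]
}}

```text
clock: 11.8
position: [0.4976, 0.2383, 0.3414]
ee_rot: [-0.003, -2.559, 0.001]
force: [0.3, -0.2, -2.3]
width: 0.292
gripper_force: 55.0
```

```bash
cat >> h.py <<'E'
def spindle(f):
    "axis of the held spindle from the top and scene clouds around it"
    T,st=pose(); g=T[:3,3]; out=[]
    for n in ("top","scene"):
        im,c=snap(n,n+f); out.append((im,c))
    return T,st,out
E
python3 - <<'E'
from h import *
T,st,o=spindle("5.png"); print(T.round(3),st["joints"].round(2),st["force"].round(1))
g=T[:3,3]
for im,c in o:
    m=(np.hypot(c[...,0]-g[0],c[...,1]-g[1])<.035)&(c[...,2]>g[2]-.18)&(c[...,2]<g[2]+.05)
    print(m.sum())
    for z in np.arange(g[2]-.175,g[2]+.05,.015):
        q=c[m&(abs(c[...,2]-z)<.0075)]
        if len(q): print(z.round(3),len(q),q.mean(0).round(4),q.min(0).round(3),q.max(0).round(3))
im,c=o[1]; v,u=np.where(m); cr=im["pixels"][max(v.min()-60,0):v.max()+60,max(u.min()-80,0):u.max()+80,::-1]
cv2.imwrite("pics/crop5.png",cv2.resize(cr,None,fx=3,fy=3)[:600,:800]); print(cr.shape,v.min(),u.min())
E
```

```text
[[-0.835  0.002 -0.55   0.498]
 [ 0.002  1.    -0.     0.238]
 [ 0.55  -0.001 -0.835  0.341]
 [ 0.     0.     0.     1.   ]] [-0.48  0.62  0.17  1.11 -0.29  1.97  1.22] [ 0.3 -0.2 -2.3]
454
0.166 3 [0.4998 0.225  0.1716] [0.497 0.224 0.171] [0.502 0.227 0.172]
0.181 6 [0.4989 0.2249 0.1804] [0.497 0.223 0.174] [0.502 0.228 0.189]
0.196 18 [0.4965 0.2268 0.1973] [0.487 0.224 0.19 ] [0.509 0.233 0.203]
0.211 24 [0.4947 0.2282 0.2119] [0.485 0.223 0.205] [0.511 0.239 0.218]
0.226 20 [0.4976 0.2271 0.2265] [0.486 0.224 0.219] [0.511 0.233 0.234]
0.241 26 [0.4948 0.2282 0.2411] [0.485 0.223 0.234] [0.509 0.24  0.249]
0.256 26 [0.4951 0.2282 0.2572] [0.485 0.223 0.249] [0.51  0.239 0.264]
0.271 26 [0.4956 0.2281 0.2713] [0.485 0.225 0.264] [0.511 0.241 0.279]
0.286 22 [0.4968 0.2281 0.2871] [0.485 0.224 0.28 ] [0.51  0.241 0.293]
0.301 26 [0.4968 0.2253 0.3018] [0.485 0.224 0.297] [0.511 0.228 0.307]
0.316 42 [0.4949 0.2284 0.3159] [0.485 0.224 0.309] [0.512 0.249 0.323]
0.331 33 [0.4938 0.2278 0.3319] [0.485 0.224 0.325] [0.508 0.242 0.338]
0.346 21 [0.4922 0.2261 0.3462] [0.485 0.225 0.3
[... 573 characters left out ...]
222 0.234] [0.507 0.247 0.248]
0.256 40 [0.4912 0.2304 0.2569] [0.482 0.222 0.25 ] [0.51  0.247 0.264]
0.271 43 [0.4901 0.2306 0.2719] [0.483 0.221 0.264] [0.505 0.248 0.279]
0.286 41 [0.4914 0.2318 0.2859] [0.482 0.222 0.279] [0.509 0.253 0.293]
0.301 56 [0.4907 0.231  0.3014] [0.482 0.22  0.295] [0.51  0.249 0.309]
0.316 58 [0.4911 0.2316 0.3162] [0.481 0.222 0.309] [0.512 0.25  0.324]
0.331 58 [0.4908 0.2308 0.3315] [0.481 0.22  0.324] [0.514 0.25  0.339]
0.346 67 [0.4919 0.2313 0.3469] [0.482 0.217 0.339] [0.518 0.252 0.354]
0.361 112 [0.5001 0.2357 0.3623] [0.48  0.209 0.354] [0.525 0.266 0.369]
0.376 83 [0.5119 0.2385 0.3764] [0.501 0.205 0.369] [0.53  0.266 0.384]
(191, 179, 3) 88 199
```

View pics/crop5.png

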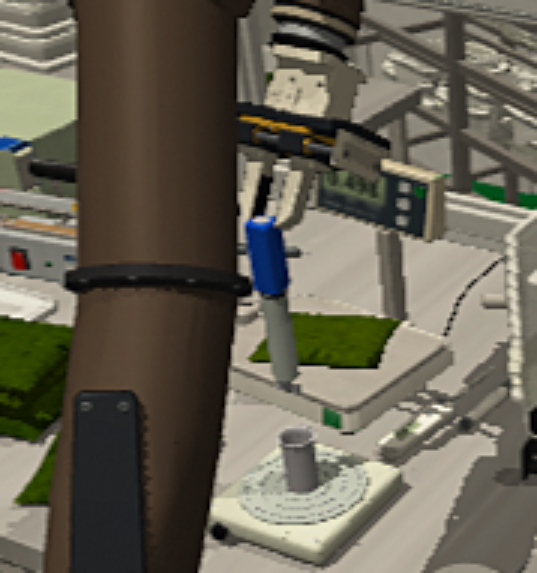

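The crop shows the spindle hanging upright above the cup (cup mouth at about (297,440) in the crop). It is vertical to about 1°, and its axis agrees with the TCP, so I'll align it over the cup.

Emit:
{"api": "arm_command", "payload": {
  "targets": [
    [[-0.011, 0.002, 0.0092, 0, 0, 0], [-0.011, 0.002, 0.0092, 0, 0, 0], [-0.0106, 0.002, 0.0092, 0, 0, 0], [0, 0, 0, 0, 0, 0], [0, 0, 0, 0, 0, 0]]
  ]
}}

```text
clock: 12.52
position: [0.5092, 0.2459, 0.3003]
ee_rot: [-0.0, -2.558, 0.0]
force: [-0.1, -0.9, -1.9]
width: 0.29
gripper_force: 55.0
```

```bash
python3 - <<'E'
from h import *
T,st,o=spindle("6.png"); print(T.round(3),st["joints"].round(2),st["force"].round(1))
g=T[:3,3]
for im,c in o:
    z=c[...,2]
    near=np.hypot(c[...,0]-.51,c[...,1]-.2445)
    a=c[(near<.03)&(z>.15)&(z<.27)]; b=c[(near<.03)&(z>.05)&(z<.105)]
    for n,q in(("rod",a),("cup",b)): print(n,len(q),np.percentile(q,3,0).round(4),np.percentile(q,97,0).round(4))
    for lo in (.145,.17,.20,.23):
        q=c[(near<.03)&(z>lo)&(z<lo+.03)]; print(lo,np.percentile(q,5,0).round(4),q.mean(0).round(4))
E
```

```text
[[-0.835  0.    -0.551  0.509]
 [ 0.     1.    -0.     0.246]
 [ 0.551 -0.    -0.835  0.3  ]
 [ 0.     0.     0.     1.   ]] [-0.48  0.66  0.17  1.13 -0.29  1.91  1.23] [-0.1 -0.9 -1.9]
rod 174 [0.4966 0.2315 0.1569] [0.5211 0.2469 0.2684]
cup 127 [0.4906 0.2261 0.0514] [0.5295 0.2605 0.1032]
0.145 [0.497  0.2316 0.147 ] [0.5061 0.236  0.161 ]
0.17 [0.497  0.2317 0.1726] [0.5062 0.2361 0.1853]
0.2 [0.4968 0.2317 0.2016] [0.5077 0.2359 0.2154]
0.23 [0.497  0.2315 0.2303] [0.5075 0.2346 0.2454]
rod 322 [0.4949 0.2302 0.1547] [0.518  0.2545 0.2669]
cup 213 [0.4897 0.2252 0.0515] [0.5275 0.2632 0.1027]
0.145 [0.4959 0.2303 0.1485] [0.5026 0.2382 0.1605]
0.17 [0.4963 0.2313 0.1715] [0.5031 0.2384 0.1855]
0.2 [0.4962 0.2311 0.2023] [0.503  0.2386 0.2155]
0.23 [0.4942 0.2309 0.2317] [0.5026 0.239  0.2461]
```

Emit:
{"api": "arm_command", "payload": {
  "targets": [
    [[-0.0055, 0, 0.0083, 0, 0, 0], [-0.0055, 0, 0.0083, 0, 0, 0], [-0.0055, 0, 0.0083, 0, 0, 0], [-0.0055, 0, 0.0083, 0, 0, 0], [0, 0, 0, 0, 0, 0]]
  ]
}}

```text
clock: 13.25
position: [0.5089, 0.2458, 0.2594]
ee_rot: [-0.001, -2.557, 0.001]
force: [-0.5, -0.1, -0.5]
width: 0.291
gripper_force: 55.0
```

Emit:
{"api": "arm_command", "payload": {
  "targets": [
    [[-0.0044, 0, 0.0067, 0, 0, 0], [-0.0044, 0, 0.0067, 0, 0, 0], [0, 0, 0, 0, 0, 0]]
  ]
}}

```text
clock: 13.62
position: [0.509, 0.2458, 0.2436]
ee_rot: [-0.001, -2.557, 0.001]
force: [0.2, -0.1, -1.0]
width: 0.296
gripper_force: 55.0
```

Emit:
{"api": "arm_command", "payload": {
  "targets": [
    [[-0.0044, 0, 0.0067, 0, 0, 0], [-0.0044, 0, 0.0067, 0, 0, 0], [0, 0, 0, 0, 0, 0]]
  ]
}}

```text
clock: 14.0
position: [0.5089, 0.2458, 0.2276]
ee_rot: [-0.001, -2.557, 0.001]
force: [0.9, -0.1, -2.2]
width: 0.293
gripper_force: 55.0
```

Emit:
{"api": "arm_command", "payload": {
  "targets": [
    [[-0.0044, 0, 0.0067, 0, 0, 0], [-0.0035, 0, 0.0053, 0, 0, 0], [0, 0, 0, 0, 0, 0]]
  ]
}}

```text
clock: 14.38
position: [0.5089, 0.2458, 0.2133]
ee_rot: [-0.001, -2.557, 0.001]
force: [-0.2, -0.4, -1.9]
width: 0.292
gripper_force: 55.0
```

Emit:
{"api": "arm_command", "payload": {
  "targets": [
    [[-0.0022, 0, 0.0034, 0, 0, 0], [0, 0, 0, 0, 0, 0], [0, 0, 0, 0, 0, 0]]
  ]
}}

```text
clock: 14.75
position: [0.5092, 0.2459, 0.21]
ee_rot: [-0.0, -2.559, 0.0]
force: [-0.7, 0.5, -2.0]
width: 0.293
gripper_force: 55.0
```

Emit:
{"api": "arm_command", "payload": {
  "targets": [
    [[0, 0, 0, 0, 0, 0], [0, 0, 0, 0, 0, 0], [0, 0, 0, 0, 0, 0], [0, 0, 0, 0, 0, 0], [0, 0, 0, 0, 0, 0], [0, 0, 0, 0, 0, 0]]
  ],
  "jaw": 0.07
}}

```text
clock: 15.5
position: [0.5092, 0.2459, 0.2099]
ee_rot: [-0.0, -2.558, 0.0]
force: [0.8, -0.5, 0.1]
width: 0.76
gripper_force: 0.0
```

```bash
python3 - <<'E'
from h import *
a=np.array([-.551,0,-.835])
G=plan(np.array([.5088,.2458,.208])-.09*a,a,[0,1,0])
G=plan([.5105,.2455,.295],[0,0,-1],[0,1,0],G)
E
```

```text
total shift [-0.0007 -0.0001 -0.0883] turn [-0.0002  0.0001 -0.0003]
2 rows of [-0.0004 -0.     -0.0441] [-0.0001  0.0001 -0.0001]
total shift [ 0.0465 -0.0003  0.0165] turn [ 0.     -0.5833  0.    ]
4 rows of [ 0.0124 -0.0001  0.0015] [ 0.     -0.1458  0.    ]
```

Emit:
{"api": "arm_command", "payload": {
  "targets": [
    [[0, 0, -0.03, 0, 0, 0], [0, 0, -0.03, 0, 0, 0], [0, 0, -0.029, 0, 0, 0], [0.0124, 0, 0.0015, 0, -0.146, 0], [0.0124, 0, 0.0015, 0, -0.146, 0], [0.0124, 0, 0.0015, 0, -0.146, 0], [0.0124, 0, 0.0015, 0, -0.146, 0], [0, 0, 0, 0, 0, 0], [0, 0, 0, 0, 0, 0]]
  ]
}}

```text
clock: 16.62
position: [0.5106, 0.246, 0.2967]
ee_rot: [0.0, 3.141, 0.0]
force: [-0.3, -0.3, -0.2]
width: 0.76
gripper_force: 0.0
```

```bash
python3 - <<'E'
from h import *
T,st=pose(); print(T.round(3),st["joints"].round(2),st["force"].round(1))
for n in("top","scene","wrist"):
    im,c=snap(n,n+"7.png"); p=im["pixels"].astype(int)
    m=(p[...,2]>80)&(p[...,2]-p[...,0]>45)&(np.hypot(c[...,0]-.51,c[...,1]-.2455)<.04)&(c[...,2]>.1)&(c[...,2]<.25); q=c[m]
    if m.sum()>5: print(n,m.sum(),np.percentile(q,3,0).round(4),np.percentile(q,97,0).round(4))
    if n=="wrist" and m.sum()>5:
        t=q[q[:,2]>q[:,2].max()-.006]; print("top",t.mean(0),cv2.minAreaRect((t[:,:2]*1000).astype(np.float32)))
G=plan([.5105,.2455,.207],[0,0,-1],[0,1,0])
E
```

```text
[[-1.     0.     0.001  0.511]
 [ 0.     1.     0.     0.246]
 [-0.001  0.    -1.     0.297]
 [ 0.     0.     0.     1.   ]] [-0.69  0.28  0.19  1.6  -0.06  1.27  1.08] [-0.3 -0.3 -0.2]
top 9 [0.4924 0.2337 0.1739] [0.4951 0.2371 0.2045]
scene 141 [0.4885 0.2333 0.162 ] [0.5143 0.2571 0.2321]
wrist 1195 [0.4905 0.2352 0.1703] [0.5162 0.2598 0.2319]
top [0.50249324 0.2473056  0.23037478] ((504.1107482910156, 247.58338928222656), (26.615741729736328, 27.636028289794922), 87.87711334228516)
total shift [ 0.0012 -0.0001  0.0888] turn [-0.0009  0.0004 -0.0016]
2 rows of [ 0.0006 -0.      0.0444] [-0.0005  0.0002 -0.0008]
```

View pics/wrist7.png

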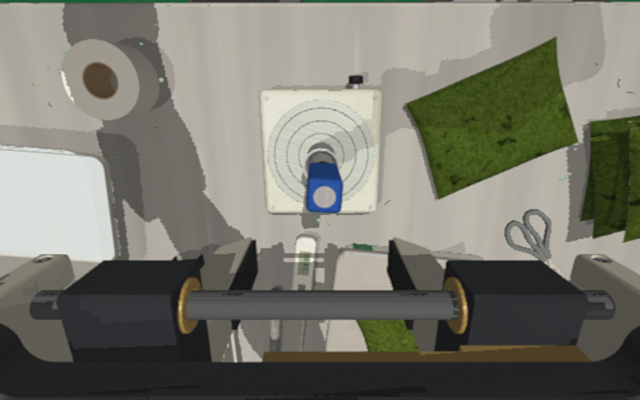

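The wrist view shows the spindle standing in the cup, its top (324,196) leaning about 2.5° towards the robot. I'll regrasp from straight above.

Emit:
{"api": "arm_command", "payload": {
  "targets": [
    [[0.0014, 0.0003, 0.022, 0, 0, 0], [0.0014, 0.0003, 0.022, 0, 0, 0], [0.0014, 0.0003, 0.022, 0, 0, 0], [0.0014, 0.0003, 0.0215, 0, 0, 0], [0, 0, 0, 0, 0, 0]]
  ]
}}

```text
clock: 17.4
position: [0.5047, 0.2463, 0.2067]
ee_rot: [-0.002, -3.139, 0.004]
force: [-0.8, -0.7, 0.2]
width: 0.765
gripper_force: 0.0
```

Emit:
{"api": "arm_command", "payload": {
  "targets": [
    [[0, 0, 0, 0, 0, 0], [0, 0, 0, 0, 0, 0], [0, 0, 0, 0, 0, 0], [0, 0, 0, 0, 0, 0], [0, 0, 0, 0, 0, 0], [0, 0, 0, 0, 0, 0], [0, 0, 0, 0, 0, 0]]
  ],
  "jaw": 0.01,
  "newtons": 50
}}

```text
clock: 18.27
position: [0.5049, 0.2472, 0.2087]
ee_rot: [0.0, 3.141, -0.0]
force: [0.8, 1.0, 0.9]
width: 0.298
gripper_force: 49.4
```

```bash
python3 - <<'E'
from h import *
T,st=pose(); print(T.round(4),st["joints"].round(2),st["force"].round(1),st["gripper_force"],st["width"])
E
```

```text
[[-1.000e+00  1.000e-04  1.100e-03  5.049e-01]
 [ 1.000e-04  1.000e+00 -1.000e-04  2.472e-01]
 [-1.100e-03 -1.000e-04 -1.000e+00  2.087e-01]
 [ 0.000e+00  0.000e+00  0.000e+00  1.000e+00]] [-0.69  0.33  0.18  1.74 -0.07  1.07  1.09] [0.8 1.  0.9] 49.382150173187256 0.2979144013000582
```

Emit:
{"api": "arm_command", "payload": {
  "targets": [
    [[-0.0025, -0.0005, 0, 0, 0.02, 0], [-0.0025, -0.0005, 0, 0, 0.02, 0], [0, 0, 0.001, 0, 0, 0], [0, 0, 0, 0, 0, 0]]
  ]
}}

```text
clock: 18.77
position: [0.5102, 0.246, 0.2076]
ee_rot: [-0.001, -3.103, 0.0]
force: [-0.5, 0.5, 3.6]
width: 0.298
gripper_force: 49.4
```

Emit:
{"api": "arm_command", "payload": {
  "targets": [
    [[0, 0, 0.0006, -0.0039, 0, 0.1], [0, 0, 0, -0.0039, 0, 0.1], [0, 0, 0, -0.0039, 0, 0.1], [0, 0, 0, 0, 0, 0]]
  ]
}}

```text
clock: 19.27
position: [0.5094, 0.2458, 0.2064]
ee_rot: [-0.463, -3.068, -0.007]
force: [0.1, 0.4, -2.4]
width: 0.296
gripper_force: 49.4
```

Emit:
{"api": "arm_command", "payload": {
  "targets": [
    [[0, 0, 0, -0.0039, 0, 0.1], [0, 0, 0, -0.0039, 0, 0.1], [0, 0, 0, -0.0039, 0, 0.1], [0, 0, 0, 0, 0, 0]]
  ]
}}

```text
clock: 19.77
position: [0.5102, 0.2461, 0.2076]
ee_rot: [-0.915, -2.967, -0.018]
force: [-0.3, -0.5, 6.2]
width: 0.296
gripper_force: 49.4
```

At 0.3 rad of turn the plate's push vanished, so the slot is there. I'll turn back and lower.

Emit:
{"api": "arm_command", "payload": {
  "targets": [
    [[0, 0, 0, 0.0039, 0, -0.1], [0, 0, 0, 0.0039, 0, -0.1], [0, 0, 0, 0.0039, 0, -0.1], [0, 0, 0, 0, 0, 0]]
  ]
}}

```text
clock: 20.27
position: [0.5095, 0.246, 0.2067]
ee_rot: [-0.461, -3.068, -0.008]
force: [1.1, 0.8, -1.9]
width: 0.296
gripper_force: 49.4
```

Emit:
{"api": "arm_command", "payload": {
  "targets": [
    [[0, 0, 0.0015, 0, 0, 0], [0, 0, 0.0015, 0, 0, 0], [0, 0, 0, 0, 0, 0]]
  ]
}}

```text
clock: 20.65
position: [0.5095, 0.246, 0.2037]
ee_rot: [-0.465, -3.068, -0.008]
force: [0.5, 0.0, -1.6]
width: 0.298
gripper_force: 49.4
```

Emit:
{"api": "arm_command", "payload": {
  "targets": [
    [[0, 0, 0.0015, 0, 0, 0], [0, 0, 0.0015, 0, 0, 0], [0, 0, 0.0015, 0, 0, 0], [0, 0, 0, 0, 0, 0]]
  ]
}}

```text
clock: 21.15
position: [0.5097, 0.2462, 0.1997]
ee_rot: [-0.464, -3.068, -0.009]
force: [-0.2, -0.4, 2.4]
width: 0.295
gripper_force: 49.4
```

Emit:
{"api": "arm_command", "payload": {
  "targets": [
    [[0, 0, 0.0015, 0, 0, 0], [0, 0, 0.0015, 0, 0, 0], [0, 0, 0, 0, 0, 0]]
  ]
}}

```text
clock: 21.52
position: [0.5096, 0.2463, 0.1967]
ee_rot: [-0.464, -3.069, -0.009]
force: [0.6, -0.4, 5.3]
width: 0.299
gripper_force: 49.4
```

Emit:
{"api": "arm_command", "payload": {
  "targets": [
    [[0, 0, 0.0015, 0, 0, 0], [0, 0, 0.0015, 0, 0, 0], [0, 0, 0.001, 0, 0, 0], [0, 0, 0, 0, 0, 0], [0, 0, 0, 0, 0, 0]]
  ]
}}

```text
clock: 22.15
position: [0.51, 0.2464, 0.1935]
ee_rot: [-0.465, -3.07, -0.01]
force: [0.3, -1.5, 8.6]
width: 0.297
gripper_force: 49.5
```

Emit:
{"api": "arm_command", "payload": {
  "targets": [
    [[0, 0, 0, -0.0039, 0, 0.1], [0, 0, 0, -0.0039, 0, 0.1], [0, 0, 0, -0.0039, 0, 0.1], [0, 0, 0, -0.0039, 0, 0.1], [0, 0, 0, -0.0039, 0, 0.1], [0, 0, 0, 0, 0, 0]]
  ]
}}

```text
clock: 22.9
position: [0.5101, 0.2465, 0.1935]
ee_rot: [-1.213, -2.86, -0.026]
force: [-0.1, -0.4, 8.9]
width: 0.298
gripper_force: 49.4
```

```bash
python3 - <<'E'
from h import *
T,st=pose(); print(T.round(4),st["joints"].round(2),st["force"].round(1),st["ft_torque"].round(2))
E
```

```text
[[-0.6945  0.7191 -0.0251  0.5101]
 [ 0.7185  0.6949  0.0288  0.2465]
 [ 0.0381  0.002  -0.9993  0.1935]
 [ 0.      0.      0.      1.    ]] [-0.77  0.37  0.35  1.75 -0.18  1.06  0.41] [-0.1 -0.4  8.9] [-0.19  0.    0.05]
```

Turning freely; I'll carry on to the stop.

Emit:
{"api": "arm_command", "payload": {
  "targets": [
    [[0, 0, 0, -0.0039, 0, 0.1], [0, 0, 0, -0.0039, 0, 0.1], [0, 0, 0, -0.0039, 0, 0.1], [0, 0, 0, -0.0039, 0, 0.1], [0, 0, 0, -0.0039, 0, 0.1], [0, 0, 0, -0.0039, 0, 0.1], [0, 0, 0, -0.0039, 0, 0.1], [0, 0, 0, -0.0039, 0, 0.1], [0, 0, 0, -0.0039, 0, 0.1], [0, 0, 0, 0, 0, 0]]
  ]
}}

```text
clock: 24.15
position: [0.5105, 0.2464, 0.1936]
ee_rot: [-2.345, -2.053, -0.049]
force: [0.9, -1.7, 9.1]
width: 0.292
gripper_force: 49.4
```

```bash
python3 - <<'E'
from h import *
T,st=pose(); print(T.round(4),st["joints"].round(2),st["force"].round(1),st["ft_torque"].round(2),"yaw",np.degrees(np.arctan2(T[0,1],T[1,1])))
E
```

```text
[[ 0.1317  0.9913  0.0078  0.5105]
 [ 0.9905 -0.1319  0.0392  0.2464]
 [ 0.0399  0.0025 -0.9992  0.1936]
 [ 0.      0.      0.      1.    ]] [-0.94  0.37  0.56  1.8  -0.26  1.02 -0.41] [ 0.9 -1.7  9.1] [-0.39 -0.24 -0.03] yaw 97.58014625292662
```

Emit:
{"api": "arm_command", "payload": {
  "targets": [
    [[0, 0, 0, -0.0032, 0, 0.08], [0, 0, 0, -0.0032, 0, 0.08], [0, 0, 0, 0, 0, 0]]
  ]
}}

```text
clock: 24.52
position: [0.5106, 0.2463, 0.1936]
ee_rot: [-2.503, -1.861, -0.053]
force: [0.3, -0.6, 8.9]
width: 0.293
gripper_force: 49.4
```

```bash
python3 - <<'E'
from h import *
T,st=pose(); print(st["force"].round(1),st["ft_torque"].round(2),"yaw",np.degrees(np.arctan2(T[0,1],T[1,1])))
E
```

```text
[ 0.3 -0.6  8.9] [-0.44 -0.29 -0.03] yaw 106.74230705305571
```

Emit:
{"api": "arm_command", "payload": {
  "targets": [
    [[0, 0, 0, -0.0032, 0, 0.08], [0, 0, 0, -0.0032, 0, 0.08], [0, 0, 0, 0, 0, 0]]
  ]
}}

```text
clock: 24.9
position: [0.5107, 0.2462, 0.1936]
ee_rot: [-2.646, -1.657, -0.056]
force: [1.0, -1.8, 8.7]
width: 0.294
gripper_force: 49.2
```

```bash
python3 - <<'E'
from h import *
T,st=pose(); print(st["force"].round(1),st["ft_torque"].round(2),"yaw",np.degrees(np.arctan2(T[0,1],T[1,1])))
E
```

```text
[ 1.  -1.8  8.7] [-0.61 -0.43  0.32] yaw 115.87524171038697
```

Torque of 0.32 N m shows the stop is reached. I'll ease up and let the spring lift the bar.

Emit:
{"api": "arm_command", "payload": {
  "targets": [
    [[0, 0, 0, -0.0012, 0, 0.03], [0, 0, -0.001, 0, 0, 0], [0, 0, -0.001, 0, 0, 0], [0, 0, -0.001, 0, 0, 0], [0, 0, -0.001, 0, 0, 0], [0, 0, 0, 0, 0, 0]]
  ]
}}

```text
clock: 25.65
position: [0.5087, 0.2451, 0.1953]
ee_rot: [-2.671, -1.618, -0.049]
force: [4.4, -2.3, -10.4]
width: 0.293
gripper_force: 49.5
```

```bash
python3 - <<'E'
from h import *
T,st=pose(); print(st["force"].round(1),st["ft_torque"].round(2),"yaw",np.degrees(np.arctan2(T[0,1],T[1,1])),st["position"].round(4))
E
```

```text
[  4.4  -2.3 -10.4] [-1.09 -1.36  0.28] yaw 117.57170984142824 [0.5087 0.2451 0.1953]
```

The lift stopped about 14 mm below the plate top, so the bar has turned but isn't in the recess. I'll push down again and turn further.

Emit:
{"api": "arm_command", "payload": {
  "targets": [
    [[0, 0, 0.0015, 0, 0, 0], [0, 0, 0.0015, 0, 0, 0], [0, 0, 0.0012, 0, 0, 0], [0, 0, 0, 0, 0, 0]]
  ],
  "newtons": 60
}}

```text
clock: 26.15
position: [0.511, 0.2469, 0.1948]
ee_rot: [-2.669, -1.617, -0.059]
force: [1.3, -3.4, 15.4]
width: 0.296
gripper_force: 59.5
```

Emit:
{"api": "arm_command", "payload": {
  "targets": [
    [[0, 0, 0, -0.002, 0, 0.05], [0, 0, 0, -0.002, 0, 0.05], [0, 0, 0, 0, 0, 0]]
  ]
}}

```text
clock: 26.52
position: [0.5111, 0.2468, 0.1948]
ee_rot: [-2.748, -1.482, -0.061]
force: [0.7, -3.8, 15.0]
width: 0.295
gripper_force: 59.5
```

```bash
python3 - <<'E'
from h import *
T,st=pose(); print(st["force"].round(1),st["ft_torque"].round(2),"yaw",np.degrees(np.arctan2(T[0,1],T[1,1])),st["position"].round(4),st["joints"].round(2))
E
```

```text
[ 0.7 -3.8 15. ] [-1.17 -0.3   0.42] yaw 123.32673122872204 [0.5111 0.2468 0.1948] [-1.03  0.37  0.67  1.81 -0.3   1.01 -0.82]
```

Emit:
{"api": "arm_command", "payload": {
  "targets": [
    [[0, 0, -0.001, 0, 0, 0], [0, 0, -0.001, 0, 0, 0], [0, 0, 0, 0, 0, 0]]
  ]
}}

```text
clock: 26.9
position: [0.51, 0.2462, 0.195]
ee_rot: [-2.749, -1.483, -0.056]
force: [2.6, -2.0, 6.7]
width: 0.293
gripper_force: 59.5
```

Emit:
{"api": "arm_command", "payload": {
  "targets": [
    [[0, 0, 0, 0, 0, 0], [0, 0, 0, 0, 0, 0], [0, 0, 0, 0, 0, 0], [0, 0, 0, 0, 0, 0], [0, 0, 0, 0, 0, 0], [0, 0, 0, 0, 0, 0]]
  ],
  "jaw": 0.07
}}

```text
clock: 27.65
position: [0.5091, 0.2462, 0.1942]
ee_rot: [-2.748, -1.483, -0.053]
force: [-0.4, -0.3, 0.5]
width: 0.764
gripper_force: 0.0
```

Emit:
{"api": "arm_command", "payload": {
  "targets": [
    [[0, 0, -0.03, 0, 0, 0], [0, 0, -0.03, 0, 0, 0], [0, 0, -0.03, 0, 0, 0], [0, 0, 0, 0, 0, 0], [0, 0, 0, 0, 0, 0]]
  ]
}}

```text
clock: 28.28
position: [0.5069, 0.2433, 0.2837]
ee_rot: [-2.748, -1.484, -0.053]
force: [0.6, 0.6, -0.3]
width: 0.761
gripper_force: 0.0
```

```bash
cat >> h.py <<'E'
def check(k):
    T,st=pose(); print(T.round(3).tolist(),st["force"].round(1),"yaw",np.degrees(np.arctan2(T[0,1],T[1,1])))
    for n in("scene","wrist"):
        im,c=snap(n,n+k+".png"); p=im["pixels"].astype(int)
        m=(np.hypot(c[...,0]-.51,c[...,1]-.2455)<.04)&(c[...,2]>.12)&(c[...,2]<.245)
        b=m&(p[...,2]>80)&(p[...,2]-p[...,0]>45); q=c[b]
        if b.sum()>5: print(n,b.sum(),np.percentile(q,1,0).round(4),np.percentile(q,97,0).round(4),np.percentile(q,99,0).round(4))
        if b.sum()>5:
            t=c[m]; t=t[t[:,2]>np.percentile(q[:,2],97)-.005]; print("  top",len(t),t.mean(0).round(4),np.median(t[:,2]).round(4),cv2.minAreaRect((t[:,:2]*1000).astype(np.float32)))
E
python3 -c "
from h import *
check('8')"
```

```text
[[0.548, 0.836, 0.021, 0.507], [0.835, -0.549, 0.032, 0.243], [0.038, 0.0, -0.999, 0.284], [0.0, 0.0, 0.0, 1.0]] [ 0.6  0.6 -0.3] yaw 123.27836404582402
scene 174 [0.4891 0.2254 0.1487] [0.5108 0.2496 0.2205] [0.5116 0.2526 0.2217]
  top 47 [0.5052 0.2423 0.2197] 0.2199 ((505.2497863769531, 242.0662384033203), (30.946273803710938, 29.09920310974121), 50.979225158691406)
wrist 1157 [0.4949 0.2306 0.1544] [0.5251 0.262  0.2211] [0.5257 0.2623 0.2214]
  top 1207 [0.5094 0.246  0.2199] 0.2201 ((508.875, 245.4505615234375), (27.560379028320312, 27.3314208984375), 57.25154113769531)
```

View pics/wrist8.png

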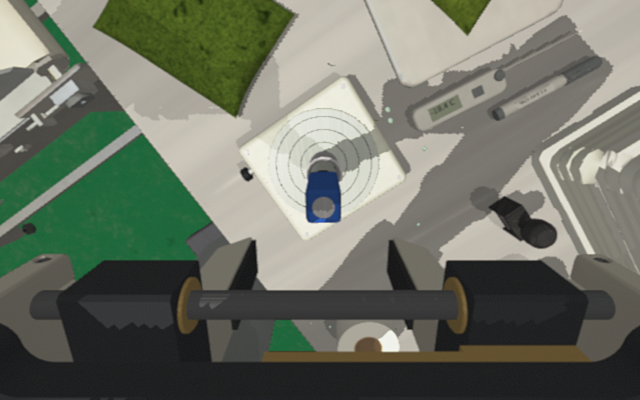

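The spindle is let go and upright at (509,245) mm. Its top is at z 0.220 and was 0.232 on the plate. That is an 11–12 mm drop, which matches locked (11.5) rather than 9 or 14. The hand is clear, so I'll hand in.

```bash
python3 -c "
from cell import arm
print(arm.sign_off())"
```

```text
the job is handed in; nothing more can be done
None
```

The spindle stands upright and let go in the unwinder's cup, about 11 to 12 mm below where it rested on the slot plate, which matches locked (11.5 mm). I handed the job in at about 28 s, but the sign-off gave no verdict.

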